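Hang the detector module on the free hook in the low ventilated cabinet

ROBOT

A 6-joint arm with a two-finger parallel gripper is mounted at the origin on the work surface. World frame = base frame: x ahead of the robot, y to its left, z up, the work surface at z = 0. Lengths are in m, angles in rad, forces in N, time in s.
With the tool pointing down it reaches from about 0.25 to 0.775 m from the base axis. Payload 4 kg.
Tool frame: the origin (TCP) lies between the finger pads; the fingertips stand 14 mm ahead of it and the grasp point (between the pads) lies 5 mm behind it (tip_reach is the distance from the TCP to the fingertips, in m); z points along the fingers, y is the line along which they close (so a half turn about z gives the same grasp; the last joint's range is limited). The gripper opens to 94 mm and grips with 3 to 60 N. Pads are 16 mm wide; open, the fingers measure 119 mm over their backs; the gripper's body (75 mm by 177 mm) begins 78 mm behind the grasp point.
Start: joints at [1.191, 0.087, 1.371, -0, 1.684, -0.103], TCP at [0.15, 0.529, 0.22] pointing down, gripper open.
Joint ranges: [-3.1, 3.1], [-0.76, 2.03], [0.27, 2.55], [-1.08, 4.22], [0.17, 2.65], [-2.57, 2.57]. Speed limits (rad/s): [2.79, 2.79, 3.14, 3.14, 3.14, 3.14].

INTERFACE

Orientations are given as [roll, pitch, yaw] about the fixed x, y, z axes, in that order (R = Rz(yaw) Ry(pitch) Rx(roll)).
In Python, from bench import * gives the robot as it stands. The module is installed in compiled form; this text tells all that it offers.
- The arm moves only by the tool servo_tool, never from a script. Its argument "targets" is a list of rows, each a list of 4 numbers: the shift along the tool's x, y, z in cm, then the turn about the tool's z in degrees. A call has 1 to 8 rows; each row is the pose to reach, as a shift and turn from the pose commanded when the call began, along the tool's axes at that moment; what a row does not reach only later rows make up. A row lasts 1/8 s, in which the tool goes at most 62.5 mm and 10.7 degrees, less where a joint would pass 70% of its speed; a pose out of reach is approached as far as the arm can. A call with a gripper value outside its range is refused whole. "claw" is the closure in counts, from 0 (fully open) to 255 (shut), set as the call begins (left out, the last holds). The fingers move at their own pace and stop on an object; the grip force is fixed at half the most. Time passes only in rows, so rows that repeat a pose let the fingers close. It gives the time, the measured TCP pose, the force, the opening and the grip force at its end, in the units of the state.
- get_obs(): the state, without advancing time (a new reading comes with each control period).
- snapshot(name): name is "scene" or "top" or "wrist"; returns the picture (480x640x3 uint8, blue, green, red); there is no depth.
- camera_model(name): a dict with "camera_matrix" (3x3 intrinsics, pixels), "camera_from_world" (4x4, takes a point from world to camera coordinates). Camera axes: x right, y up, looking along -z (the intrinsics and any distortion apply to the point x, -y, -z); pixel columns grow to the right and rows downward; lengths in m; the calibration is good to about 2 mm. The wrist camera is an equidistant fisheye: a pixel r from the principal point sees the ray r / f radians off the axis. A picture is of the moment at which its call begins: read the wrist's pose just before it. camera_model takes no time and is no camera call; for the wrist camera it gives the pose at the moment of the call.
- close_job(): hands the job in; it is judged then, once.
The state is a dict: "time": time; "joint_positions": joint angles; "qvel": joint speeds; "joint_torque": joint torques, N m; "tool_pos": TCP position; "ee_rot": TCP orientation; "wrist_force": force on the tool from outside, world axes, zero at the start; "wrist_torque": the same for the moment, N m; "width": finger opening in m; "finger_force": force on a finger pad.
Only numpy, scipy, OpenCV 4.12 (cv2) and the standard library are available. Lean on these libraries where they do the work, as an engineer would, in place of code of your own. Each camera call takes 0.05 s, during which the arm holds its last target. There are 200 camera calls.

TASK

Roll the detector module lying on the roller track along to the end stop, then lift it off there and hang it by its ring eye on the free hook at the back of the low cabinet, so that it hangs straight down and still, and let go. Leave the module already hanging on the other hook and the jar, flange and screwdriver on the bench as they are.

Things in the scene. Friction and masses are not known exactly. Their poses are not given: they have to be found in the camera images.
- module: detector module to be hung: aluminium box 90 long (x) x 44 wide (y) x 36 high, about 0.25 kg, round glass window on top. Origin: centre of the box's underside as it lies on the rollers; z up through the window, x along it to the steel ring eye at its +x end, the end towards the stop. Its -x end is flat. At the stop it can be pinched across its 44 mm width.
- eye (a point): centre of the module's ring eye, at (73, 0, 18) mm in the module's frame. The ring lies in the module's x-y plane: bar 6 mm thick, about 25 mm clear inside, 38 mm outside (its far edge is 92 mm ahead of the module's origin).
- module_front (a point): middle of the lower edge of the module's box end that meets the stop (the end with the eye), at (45, 0, 0) mm in the module's frame.
- track: fixed roller track, 340 (x) x 90, origin at the centre of its underside on the bench, x towards the end stop. Free rollers, tops 50 mm above the bench, 46 long, 25 apart. Two guide walls, inner faces 50 mm apart, tops 68 mm above the bench, from x = -170 to +45 mm; beyond, beside the stop, the sides are open (frames 44 mm high) so that fingers fit down both sides of the box.
- stop (a point): middle of the face of the black rubber end stop that the box meets, at roller-top height, at (145, 0, 50) mm in the track's frame; axes as the track. The stop bar is 12 mm thick and only 10 mm higher than the roller tops, so the ring eye passes above it. With the module home, its origin is 45 mm before this face.
- cabinet: fixed low cabinet, 128 deep (x) x 360 wide x 304 high, origin at the centre of its underside; open at its front (-x), which looks roughly to the robot. On a 50 mm plinth; floor 8, side walls 10 mm thick; inner face of the clear back wall at x = +56 mm. Roof of steel rods 36 mm apart, underside 295 mm up, with a 12 x 12 mm bar (underside 292 mm) along its front edge, x = -64 to -52 mm.
- hook: free steel hook on the back wall, 55 mm left or right of the cabinet's middle (its twin holds a module). Origin: on the wall's inner face, on the shank's axis, 202 to 214 mm above the bench; axes as the cabinet's, -x out towards the front. 8 mm round bar: straight out to the bend, then out and up at 45 degrees to the tip. Wall plate 26 x 50 x 3 mm. The ring belongs round the bar, behind the tip.
- hook_bend (a point): bend of the free hook, at (-34, 0, 0) mm in the hook's frame (bar axis).
- hook_tip (a point): tip of the free hook, at (-60, 0, 26) mm in the hook's frame (centre of the bar's round end, radius 4 mm).
- hung_window (a point): middle of the window face (the side looking out of the cabinet) of the like module that hangs on the other hook: 44 wide, its box reaching 45 mm up and down from here, 50 mm from the back wall. It swings freely on its hook; leave it.
- hung_module (a joint): swing of that hanging module about its hook, rad: 0 hanging straight down, growing as its lower end swings out to the front.
- jar: closed jar standing on the bench, 54 mm diameter, 100 mm high, origin at the centre of its underside; leave it.
- flange: aluminium ring flange lying on the bench, 80 mm outside diameter, 16 mm high, origin at the centre of its underside; leave it.
- driver: screwdriver lying on the bench, 170 mm long along its x, 26 mm high, origin under its middle; leave it.
Mind the look-alikes: they are no part of the job. What is shaped like the module but pink, purple or red is not meant.

How it is judged:
By the outcome, as a careful person would: the job done as asked, in the order asked, and still so for the second after the job is handed in, with the robot touching nothing.
It also fails if it takes over 69 s, if anything falls off the work surface, if the arm or the gripper's body presses on something with over 40 N, if the wrist force passes 120 N, or if a joint passes its speed limit or range.

## Working session

There is one attempt and no reset: what is moved stays moved. The work goes in short steps, Python scripts to look and compute and a tool call to move; the robot and the scene stay as the last step left them, time stands still between calls to the robot, and variables do not carry over. Pictures are saved under pics/ and viewed, at most 10 in all, crops included, and the job is handed in when it is done.

Besides the shell and the picture viewer there is one more tool, called after ">>>" by a JSON object that holds its "name" and its "arguments". servo_tool: Moves the arm, as the interface text tells. Its arguments: {"type":"object","properties":{"targets":{"type":"array"},"claw":{"type":"number"}},"required":["targets"]}

```bash
mkdir -p pics; ls; python3 - <<'E'
from bench import *
import cv2,numpy as np
np.set_printoptions(precision=4,suppress=True)
o=get_obs();print(o['time'],o['tool_pos'],o['ee_rot'],o['width'])
for n in("scene","top"):
    cv2.imwrite(f"pics/{n}0.png",snapshot(n)); m=camera_model(n);print(n,m)
print(camera_model("wrist"))
E
```

```text
pics
0.0 [0.1501 0.5286 0.2183] [-3.1395 -0.0002  2.8648] 0.09400221191116252
scene {'camera_matrix': array([[595.7836,   0.    , 319.2452],
       [  0.    , 595.7836, 236.8597],
       [  0.    ,   0.    ,   1.    ]]), 'camera_from_world': array([[ 0.7723,  0.6352, -0.0097, -0.2732],
       [-0.4814,  0.5951,  0.6435,  0.1872],
       [ 0.4145, -0.4923,  0.7654, -2.001 ],
       [ 0.    ,  0.    ,  0.    ,  1.    ]])}
top {'camera_matrix': array([[623.9164,   0.    , 325.3838],
       [  0.    , 623.9164, 238.6205],
       [  0.    ,   0.    ,   1.    ]]), 'camera_from_world': array([[ 0.0084, -0.9999, -0.0096, -0.1001],
       [ 0.9823,  0.0064,  0.1872, -0.4697],
       [-0.1871, -0.011 ,  0.9823, -1.5409],
       [ 0.    ,  0.    ,  0.    ,  1.    ]])}
{'camera_matrix': array([[371.6483,   0.    , 322.7587],
       [  0.    , 371.6483, 238.9044],
       [  0.    ,   0.    ,   1.    ]]), 'camera_from_world': array([[ 0.274 ,  0.9617, -0.0035, -0.5497],
       [-0.9351,  0.2655, -0.2347,  0.0263],
       [-0.2248,  0.0675,  0.9721, -0.3914],
       [ 0.    ,  0.    ,  0.    ,  1.    ]])}
```

View pics/scene0.png

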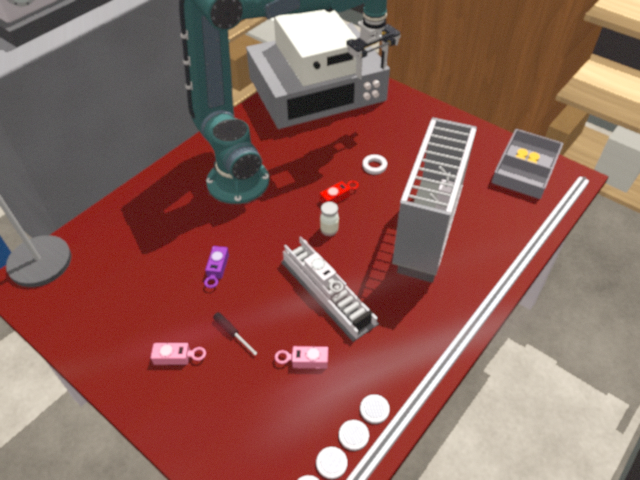

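View pics/top0.png

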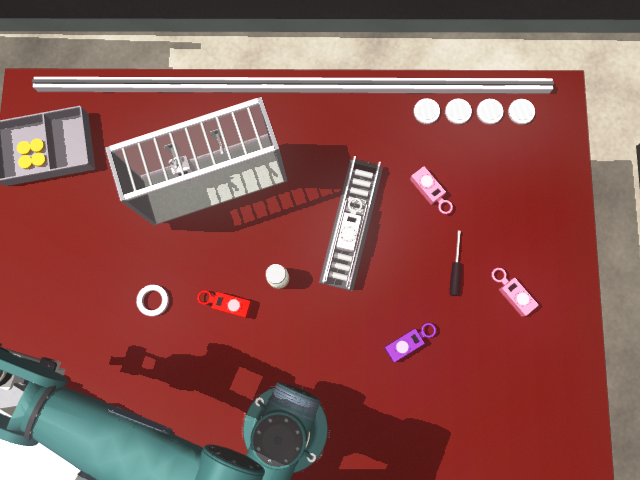

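```bash
cat > h.py <<'E'
from bench import *
import cv2,numpy as np
np.set_printoptions(precision=4,suppress=True)
def ray(n,uv,m=None):
    m=m or camera_model(n);K=m['camera_matrix'];T=m['camera_from_world']
    x=(uv[0]-K[0,2])/K[0,0];y=(uv[1]-K[1,2])/K[1,1]
    if n=='wrist':
        r=np.hypot(x,y)+1e-12;d=np.array([x/r*np.sin(r),-y/r*np.sin(r),-np.cos(r)])
    else: d=np.array([x,-y,-1])
    return -T[:3,:3].T@T[:3,3], T[:3,:3].T@d
def atz(n,uv,z,m=None):
    o,d=ray(n,uv,m);return o+d*(z-o[2])/d[2]
def proj(n,P,m=None):
    m=m or camera_model(n);K=m['camera_matrix'];T=m['camera_from_world']
    p=T[:3,:3]@np.asarray(P)+T[:3,3];x,y,z=p[0],-p[1],-p[2]
    if n=='wrist':
        r=np.hypot(x,y);a=np.arctan2(r,z);x,y=a*x/r,a*y/r
    else:x,y=x/z,y/z
    return np.array([K[0,0]*x+K[0,2],K[1,1]*y+K[1,2]])
E
python3 - <<'E'
import cv2
a=cv2.imread('pics/top0.png')
l=cv2.resize(a[90:230,100:295],None,fx=4,fy=4,interpolation=cv2.INTER_CUBIC)
cv2.imwrite('pics/c1.png',l)
r=cv2.resize(a[150:300,310:400],None,fx=4,fy=4,interpolation=cv2.INTER_CUBIC)
s=cv2.imread('pics/scene0.png')
s=cv2.resize(s[225:345,270:385],None,fx=3.8,fy=3.8,interpolation=cv2.INTER_CUBIC)
import numpy as np
W=np.zeros((600,800,3),np.uint8);W[:600,:360]=r;W[:s.shape[0],362:362+s.shape[1]]=s[:600,:438];cv2.imwrite('pics/c2.png',W)
E
```

```text
(no output)
```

View pics/c1.png

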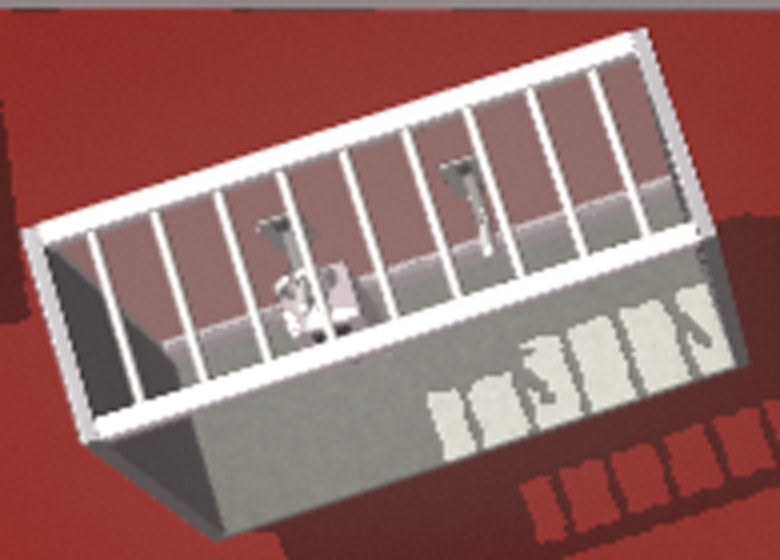

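View pics/c2.png

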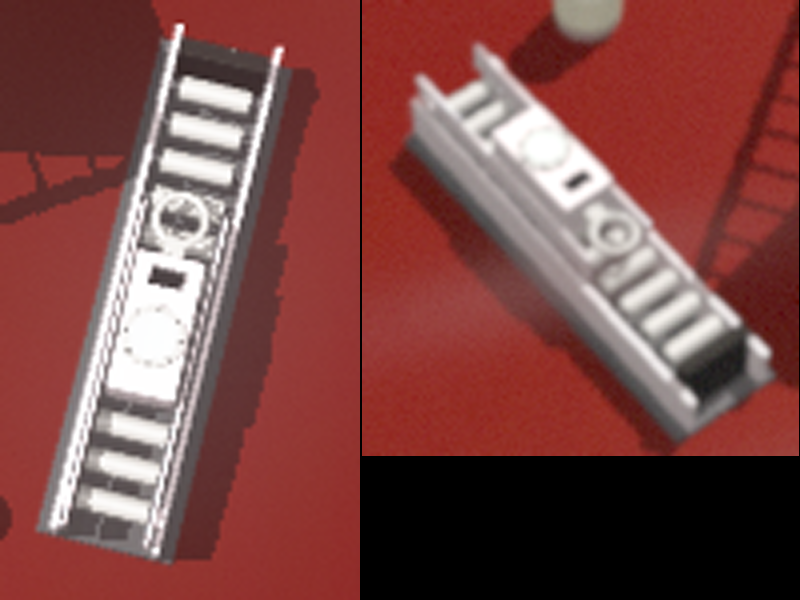

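```bash
cat > fit.py <<'E'
from h import *
from scipy.optimize import least_squares
m=camera_model('top')
def T(p,P):
    c,s=np.cos(p[2]),np.sin(p[2]);return np.array([p[0]+c*P[0]-s*P[1],p[1]+s*P[0]+c*P[1],P[2]])
def fit(pts,uv,p0):
    f=lambda p:np.concatenate([proj('top',T(p,P),m)-q for P,q in zip(pts,uv)])
    r=least_squares(f,p0);print(r.x,np.round(r.fun.reshape(-1,2),1).tolist());return r.x
c1=lambda u,v:(100+u/4-.4,90+v/4-.4)
c2=lambda u,v:(310+u/4-.4,150+v/4-.4)
cab=fit([(.064,.18,.304),(.064,-.18,.304),(-.064,-.18,.304),(-.064,.18,.304)],[c1(24,230),c1(645,30),c1(716,236),c1(88,440)],[.7,.2,.2])
trk=fit([(-.17,.045,0),(-.17,-.045,0),(.17,-.045,0),(.17,.045,0)],[c2(38,530),c2(172,562),c2(290,70),c2(163,40)],[.5,-.1,-.2])
print('floorpts',[proj('top',T(cab,P),m)-np.array(c1(0,0)) for P in [(-.064,.18,0.05),(-.064,-.18,.05)]])
for n,P in dict(bend=(.022,-.055,.208),tip=(-.004,-.055,.234)).items(): print(n,T(cab,P),(proj('top',T(cab,P),m)-c1(0,0))*4)
for n,P in dict(stop=(.145,0,.05),wall0=(-.17,.027,.068)).items(): print(n,T(trk,P),(proj('top',T(trk,P),m)-c2(0,0))*4)
e=atz('top',c2(181,221),.068,m);print('eye',e);w=atz('top',c2(152,334),.086,m);print('window',w)
b=[atz('top',c2(*q),.086,m) for q in((135,248),(203,263),(170,402),(106,388))];print('box',np.array(b),np.mean(b,0))
c,s=np.cos(trk[2]),np.sin(trk[2])
for q in (e,w,np.mean(b,0)):
    d=q[:2]-trk[:2];print('in track',c*d[0]+s*d[1],-s*d[0]+c*d[1])
print('jar',atz('top',(277,275),.1,m))
E
python3 fit.py
```

```text
[0.6209 0.1928 0.3366] [[-0.7, -0.3], [0.9, -0.8], [1.0, -0.1], [-1.3, 1.0]]
[ 0.5194 -0.1637 -0.2361] [[-0.3, -0.0], [0.2, 0.4], [0.6, -0.1], [-0.5, -0.3]]
floorpts [array([ 53.8824, 135.6618]), array([188.097 ,  91.3423])]
bend [0.6598 0.1482 0.208 ] [485.366  223.2925]
tip [0.6353 0.1396 0.234 ] [490.7182 249.0598]
stop [ 0.6604 -0.1976  0.05  ] [221.8206  66.6084]
wall0 [ 0.3605 -0.0977  0.068 ] [ 63.0613 523.7731]
eye [ 0.5531 -0.1705  0.068 ]
window [ 0.4767 -0.1519  0.086 ]
box [[ 0.5312 -0.1412  0.086 ]
 [ 0.5219 -0.1835  0.086 ]
 [ 0.4341 -0.163   0.086 ]
 [ 0.4425 -0.1236  0.086 ]] [ 0.4824 -0.1528  0.086 ]
in track 0.03437313064516557 0.0012398721880543659
in track -0.044333592280008126 0.0014630302919714597
in track -0.03850469114896001 0.0018832294040920568
jar [0.3692 0.0193 0.1   ]
```

```bash
cat > go.py <<'E'
from h import *
from scipy.spatial.transform import Rotation as Ro
CAB=np.array([.6209,.1928,.3366]);TRK=np.array([.5194,-.1637,-.2361])
def W(p,P):
    c,s=np.cos(p[2]),np.sin(p[2]);return np.array([p[0]+c*P[0]-s*P[1],p[1]+s*P[0]+c*P[1],P[2]])
def L(p,P):
    c,s=np.cos(p[2]),np.sin(p[2]);d=P[0]-p[0],P[1]-p[1];return np.array([c*d[0]+s*d[1],-s*d[0]+c*d[1],P[2]])
def delta(P,yaw,o=None):
    "tool shift (cm) and turn (deg) to bring TCP to world P with tool yaw (mod pi)"
    o=o or get_obs();R=Ro.from_euler('xyz',o['ee_rot']).as_matrix()
    d=R.T@(np.asarray(P)-o['tool_pos'])*100
    t=(yaw-o['ee_rot'][2]+np.pi/2)%np.pi-np.pi/2
    print('t',o['time'],'tcp',o['tool_pos'],o['ee_rot'],'-> rows',d.round(2),'turn',-np.degrees(t).round(1))
E
python3 - <<'E'
from go import *
delta(W(TRK,(-.125,0,.2)),TRK[2]);delta(W(TRK,(-.12,0,.073)),TRK[2])
o=get_obs();print(o['joint_positions'])
E
```

```text
t 0.1 tcp [0.1501 0.5286 0.2184] [-3.1396 -0.0002  2.8648] -> rows [-41.95 -57.01   1.95] turn -2.3
t 0.1 tcp [0.1501 0.5286 0.2184] [-3.1396 -0.0002  2.8648] -> rows [-42.45 -56.97  14.65] turn -2.3
[ 1.1909  0.0879  1.3721  0.      1.6836 -0.1031]
```

>>> {"name": "servo_tool", "arguments": {"targets": [[-42,-57,2,-2.3],[-42,-57,2,-2.3],[-42,-57,2,-2.3],[-42,-57,2,-2.3],[-42,-57,2,-2.3],[-42,-57,2,-2.3],[-42,-57,2,-2.3],[-42,-57,2,-2.3]], "claw": 255}}

```text
time: 1.1
tool_pos: [0.3256, 0.0592, 0.2052]
ee_rot: [3.141, 0.001, 2.905]
wrist_force: [1.4, 0.7, -0.2]
width: 0.0174
finger_force: 0.0
```

```bash
python3 - <<'E'
from go import *
delta(W(TRK,(-.125,0,.2)),TRK[2]);print(get_obs()['joint_positions'])
E
```

```text
t 1.1 tcp [0.3256 0.0592 0.2052] [3.141  0.0009 2.9052] -> rows [-11.56 -17.13   0.52] turn -0.0
[ 0.0075 -0.4217  1.8338  0.0004  1.7284 -1.3268]
```

>>> {"name": "servo_tool", "arguments": {"targets": [[-4,-6,0.3,0],[-8,-12,0.3,0],[-11,-16,0.3,0],[-11,-16,0.3,0],[-11,-16,0.3,0],[-11,-16,0.3,0]]}}

```text
time: 1.85
tool_pos: [0.3947, -0.1189, 0.2023]
ee_rot: [3.141, -0.0, 2.907]
wrist_force: [-0.8, 0.9, 0.1]
width: 0.0005
finger_force: 0.0
```

```bash
python3 - <<'E'
from go import *
m=camera_model('wrist');cv2.imwrite('pics/w1.png',snapshot('wrist'))
print(L(TRK,get_obs()['tool_pos']))
delta(W(TRK,(-.115,0,.073)),TRK[2])
for n,P in dict(tail=(-.0836,0,.086),eye=(.0345,0,.068),stop=(.145,0,.05),w0l=(-.17,.027,.068),w0r=(-.17,-.027,.068),w1l=(.045,.027,.068)).items():print(n,proj('wrist',W(TRK,P),m))
E
```

```text
[-0.1317  0.0144  0.2025]
t 1.9 tcp [ 0.3947 -0.1189  0.2025] [3.1413 0.0003 2.9073] -> rows [-1.66 -1.45 12.95] turn 0.1
tail [304.2575 293.2531]
eye [307.4514 395.0919]
stop [309.9277 456.1242]
w0l [337.5144 184.8787]
w0r [271.142  185.1458]
w1l [334.4873 403.152 ]
```

View pics/w1.png

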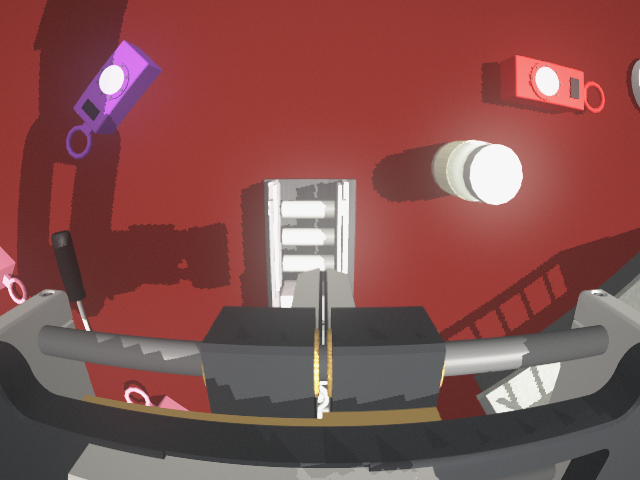

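>>> {"name": "servo_tool", "arguments": {"targets": [[-1.6,-1.3,4,0],[-1.6,-1.3,8,0],[-1.6,-1.3,12,0],[-1.6,-1.3,12.9,0],[-1.6,-1.3,12.9,0],[-1.6,-1.3,12.9,0]]}}

```text
time: 2.65
tool_pos: [0.4089, -0.1371, 0.0755]
ee_rot: [-3.141, 0.004, 2.906]
wrist_force: [-0.2, -0.1, 0.2]
width: 0.0006
finger_force: 0.0
```

```bash
sed -i 's/TRK=np.array.*$/TRK=np.array([.5198,-.1619,-.2361])/' go.py; python3 - <<'E'
from go import *
print(L(TRK,get_obs()['tool_pos']))
delta(W(TRK,(.045,0,.073)),TRK[2])
E
```

```text
[-0.1136 -0.0018  0.0755]
t 2.65 tcp [ 0.4089 -0.1371  0.0755] [-3.1408  0.004   2.9056] -> rows [-15.86   0.18   0.32] turn 0.0
```

>>> {"name": "servo_tool", "arguments": {"targets": [[-1,0,0.2,0],[-2,0.1,0.2,0],[-3,0.1,0.2,0],[-4.2,0.2,0.2,0],[-5.6,0.2,0.2,0],[-7,0.2,0.2,0],[-8.4,0.2,0.2,0],[-9.8,0.2,0.2,0]]}}

```text
time: 3.65
tool_pos: [0.5042, -0.1579, 0.0712]
ee_rot: [3.141, -0.0, 2.905]
wrist_force: [-0.7, 0.0, 0.8]
width: 0.0008
finger_force: 0.2
```

>>> {"name": "servo_tool", "arguments": {"targets": [[-1.2,0,0,0],[-2.4,0,0,0],[-3.4,0,0,0],[-4.2,0,0,0],[-4.8,0,0,0],[-5.2,0,0,0],[-5.4,0,0,0],[-5.4,0,0,0]]}}

```text
time: 4.65
tool_pos: [0.5558, -0.1704, 0.0714]
ee_rot: [3.141, 0.0, 2.905]
wrist_force: [0.6, -0.1, -1.1]
width: 0.0004
finger_force: 0.0
```

```bash
python3 - <<'E'
from go import *
o=get_obs();print(L(TRK,o['tool_pos']),o['wrist_force'],o['qvel'])
cv2.imwrite('pics/top1.png',cv2.resize(snapshot('top')[140:300,300:410],None,fx=4,fy=4,interpolation=cv2.INTER_CUBIC)[:600])
o=get_obs();print(L(TRK,o['tool_pos']),o['wrist_force'])
E
```

```text
[0.037  0.0002 0.0714] [ 0.6357 -0.1097 -1.145 ] [ 0.0008 -0.0054  0.0048 -0.0007 -0.0004  0.0001]
[0.0368 0.0002 0.0714] [-0.4603 -0.1567 -1.0073]
```

>>> {"name": "servo_tool", "arguments": {"targets": [[-0.3,0,0,0],[-0.6,0,0,0],[-0.9,0,0,0],[-1.1,0,0,0],[-1.1,0,0,0]]}}

```text
time: 5.32
tool_pos: [0.5618, -0.1716, 0.0713]
ee_rot: [3.141, -0.012, 2.905]
wrist_force: [-14.4, 2.9, 8.8]
width: 0.0009
finger_force: 7.0
```

```bash
python3 - <<'E'
from go import *
o=get_obs();print(L(TRK,o['tool_pos']),o['wrist_force'],o['wrist_torque'])
cv2.imwrite('pics/top1.png',cv2.resize(snapshot('top')[140:300,300:410],None,fx=3.7,fy=3.7,interpolation=cv2.INTER_CUBIC)[:600])
E
```

```text
[0.0431 0.0004 0.0713] [-14.4072   2.866    8.7777] [0.6485 2.2638 0.1404]
```

View pics/top1.png

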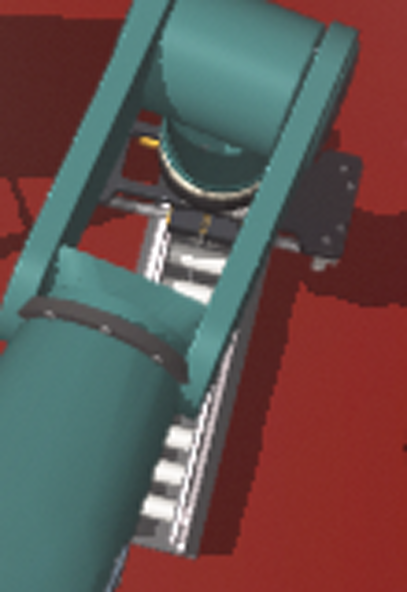

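>>> {"name": "servo_tool", "arguments": {"targets": [[0.8,0,0,0],[1.2,0,-2,0],[0.5,0,-5,0],[-1,0,-5.5,0],[-2.5,0,-5.5,0],[-3.2,0,-5,0],[-3.2,0,-5,0],[-3.2,0,-5,0]], "claw": 0}}

```text
time: 6.38
tool_pos: [0.5971, -0.1803, 0.1212]
ee_rot: [3.141, -0.001, 2.905]
wrist_force: [0.1, -0.3, 0.1]
width: 0.0766
finger_force: 0.0
```

```bash
python3 - <<'E'
from go import *
delta(W(TRK,(.073,0,.071)),TRK[2]);m=camera_model('wrist');cv2.imwrite('pics/w2.png',snapshot('wrist'))
for n,P in dict(tail=(.055,0,.086),tl=(.055,.022,.086),tr=(.055,-.022,.086),eye=(.173,0,.068),tip=(.192,0,.068)).items():print(n,proj('wrist',W(TRK,P),m))
E
```

```text
t 6.375 tcp [ 0.5971 -0.1803  0.1212] [ 3.1414 -0.0007  2.9049] -> rows [ 0.64 -0.02  5.02] turn -0.0
tail [320.9445 226.0475]
tl [360.5788 226.0526]
tr [281.3644 226.1397]
eye [321.593  384.2782]
tip [321.6651 404.5038]
```

View pics/w2.png

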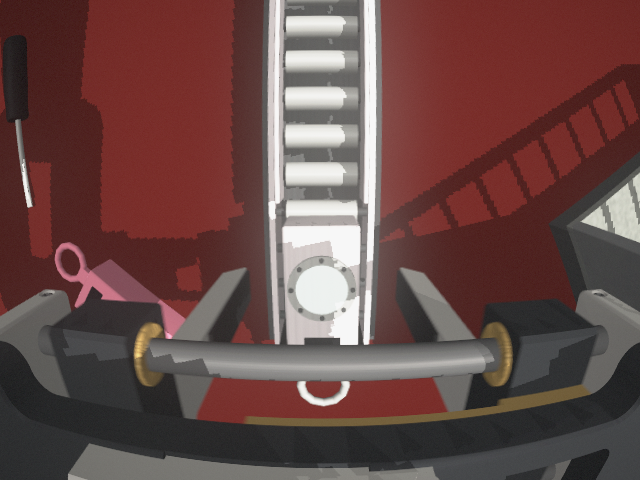

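>>> {"name": "servo_tool", "arguments": {"targets": [[0.6,0,2,0],[0.6,0,4,0],[0.6,0,5,0],[0.6,0,5,0]]}}

```text
time: 6.92
tool_pos: [0.5911, -0.1788, 0.0706]
ee_rot: [3.141, -0.002, 2.905]
wrist_force: [-0.2, 0.5, -0.3]
width: 0.0942
finger_force: 0.0
```

>>> {"name": "servo_tool", "arguments": {"targets": [[0,0,0,0],[0,0,0,0],[0,0,0,0],[0,0,0,0],[0,0,0,0],[0,0,0,0]], "claw": 255}}

```text
time: 7.68
tool_pos: [0.5916, -0.1792, 0.0714]
ee_rot: [-3.141, -0.0, 2.905]
wrist_force: [-0.2, -0.2, 1.5]
width: 0.0438
finger_force: 30.0
```

```bash
python3 - <<'E'
from go import *
o=get_obs();print(L(TRK,o['tool_pos']),o['width'],o['finger_force'],o['wrist_force'])
E
```

```text
[ 0.0739 -0.0001  0.0714] 0.04384356846946614 29.996429085731506 [-0.1922 -0.2252  1.5014]
```

>>> {"name": "servo_tool", "arguments": {"targets": [[0,0,-1,0],[0,0,-3,0],[0,0,-6,0],[0,0,-9.5,0],[2,0,-13,0],[5,0,-16.5,0],[9,0,-18.5,0],[12,0,-18.7,0]]}}

```text
time: 8.68
tool_pos: [0.4744, -0.1508, 0.2612]
ee_rot: [-3.141, 0.004, 2.905]
wrist_force: [0.4, -0.3, -2.6]
width: 0.0436
finger_force: 30.0
```

```bash
python3 - <<'E'
from go import *
delta(W(CAB,(-.21,-.055,.258)),CAB[2]); o=get_obs();print(o['joint_positions'],o['finger_force'],o['wrist_force'],o['wrist_torque'])
E
```

```text
t 8.675 tcp [ 0.4744 -0.1508  0.2612] [-3.141   0.0043  2.9051] -> rows [ 8.47 20.83  0.27] turn -32.8
[-0.4218 -0.0373  1.4161  0.0002  1.7584 -1.756 ] 29.996076822280884 [ 0.3527 -0.3053 -2.6493] [ 0.031   0.0883 -0.0368]
```

>>> {"name": "servo_tool", "arguments": {"targets": [[3,2,0,-4],[5,5.5,0.2,-9],[7,9.5,0.2,-15],[8,13.5,0.2,-21],[8.4,17,0.2,-27],[8.4,20,0.2,-32],[8.4,20.8,0.2,-32.8],[8.4,20.8,0.2,-32.8]]}}

```text
time: 9.68
tool_pos: [0.4419, 0.0709, 0.2563]
ee_rot: [-3.141, -0.001, -2.806]
wrist_force: [0.6, 0.7, -2.4]
width: 0.0438
finger_force: 30.0
```

>>> {"name": "servo_tool", "arguments": {"targets": [[0,0,0,0],[0,0,0,0]]}}

```text
time: 9.93
tool_pos: [0.4421, 0.0701, 0.2564]
ee_rot: [-3.141, -0.0, -2.808]
wrist_force: [0.0, 1.0, -1.8]
width: 0.0439
finger_force: 30.0
```

```bash
python3 - <<'E'
from go import *
delta(W(CAB,(-.21,-.055,.258)),CAB[2]);o=get_obs();p=o['tool_pos'];print(L(CAB,p))
yaw=o['ee_rot'][2]-np.pi;f=np.array([np.cos(yaw),np.sin(yaw),0]);eye=p+.099*f-np.array([0,0,.0034]);print('eye',eye,L(CAB,eye))
bx=p-.026*f
for n in('scene','top'):
    a=snapshot(n);cv2.imwrite(f'pics/{n}2.png',a);print(n,'eye',proj(n,eye),'ringtip',proj(n,eye+.019*f),'tip',proj(n,W(CAB,(-.004,-.055,.234))),'bend',proj(n,W(CAB,(.022,-.055,.208))),'frontbar R',proj(n,W(CAB,(-.064,-.18,.304))),'frontbar L',proj(n,W(CAB,(-.064,.18,.304))),'BR',proj(n,W(CAB,(.064,-.18,.304))))
a=cv2.imread('pics/scene2.png');b=cv2.imread('pics/top2.png')
A=cv2.resize(a[100:280,350:490],None,fx=3.2,fy=3.2,interpolation=cv2.INTER_CUBIC);B=cv2.resize(b[95:275,190:300],None,fx=3.2,fy=3.2,interpolation=cv2.INTER_CUBIC)
cv2.imwrite('pics/m2.png',np.hstack([A,B]));print(A.shape)
E
```

```text
t 9.925 tcp [0.4421 0.0701 0.2564] [-3.1414 -0.     -2.8076] -> rows [ 0.07  0.18 -0.16] turn -0.1
[-0.2093 -0.0568  0.2564]
eye [0.5356 0.1026 0.253 ] [-0.1103 -0.057   0.253 ]
scene eye [393.2202 181.0708] ringtip [399.9258 182.7235] tip [430.4648 194.7635] bend [438.4703 203.629 ] frontbar R [399.5041 203.2092] frontbar L [432.1904 118.0139] BR [449.3624 215.8057]
top eye [235.6004 191.8476] ringtip [233.1068 184.0705] tip [222.281  151.8561] bend [220.9428 145.4145] frontbar R [279.651  148.4964] frontbar L [120.3333 200.623 ] BR [261.7798  96.2767]
(576, 448, 3)
```

View pics/m2.png

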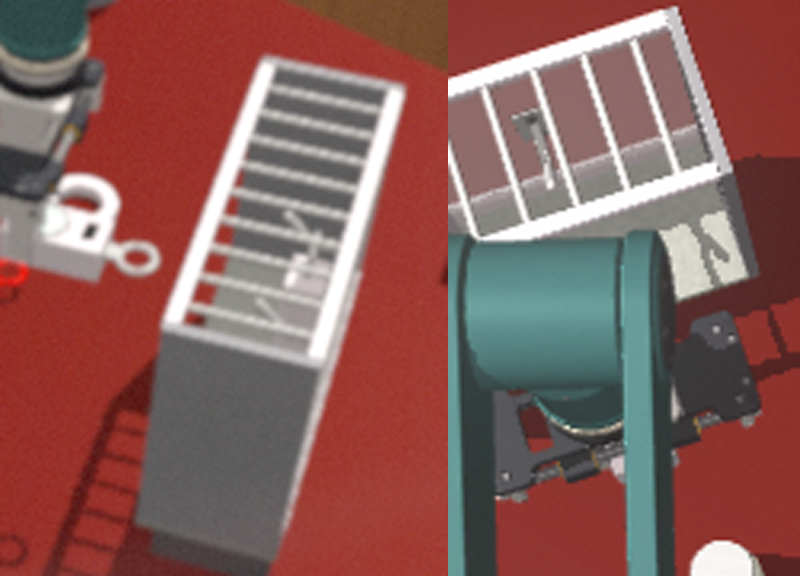

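>>> {"name": "servo_tool", "arguments": {"targets": [[-2,0.1,0,0],[-4.5,0.2,0,0],[-7,0.2,0,0],[-9,0.2,0,0],[-10.3,0.2,0,0],[-10.9,0.2,0,0],[-10.9,0.2,0,0],[-10.9,0.2,0,0]]}}

```text
time: 11.02
tool_pos: [0.544, 0.1086, 0.2566]
ee_rot: [-3.142, 0.0, -2.806]
wrist_force: [0.1, -0.5, -2.3]
width: 0.0439
finger_force: 30.0
```

```bash
python3 - <<'E'
from go import *
o=get_obs();p=o['tool_pos'];print(L(CAB,p),o['wrist_force'],o['ee_rot'])
yaw=o['ee_rot'][2]-np.pi;f=np.array([np.cos(yaw),np.sin(yaw),0]);eye=p+.099*f-np.array([0,0,.0034]);print('eye',L(CAB,eye))
out=[]
for n in('scene','top'):
    a=snapshot(n);e=proj(n,eye);t=proj(n,W(CAB,(-.004,-.055,.234)));c0=np.round(t).astype(int)-[27,35]
    out.append(cv2.resize(a[c0[1]:c0[1]+75,c0[0]:c0[0]+55],None,fx=7,fy=7,interpolation=cv2.INTER_CUBIC))
    k=lambda P:((proj(n,P)-c0+.5)*7-.5).round(0)+[0 if n=='scene' else 385,0]
    print(n,'eye',k(eye),'ringfar',k(eye+.019*f),'tip',k(W(CAB,(-.004,-.055,.234))),'bend',k(W(CAB,(.022,-.055,.208))),'wall',k(W(CAB,(.056,-.055,.208))))
cv2.imwrite('pics/m3.png',np.hstack(out))
E
```

```text
[-0.1004 -0.0541  0.2566] [ 0.1486 -0.4935 -2.2653] [-3.1416  0.0001 -2.8059]
eye [-0.0014 -0.0542  0.2532]
scene eye [209. 212.] ringfar [257. 224.] tip [195. 246.] bend [251. 308.] wall [337. 330.]
top eye [564. 221.] ringfar [547. 168.] tip [579. 247.] bend [570. 202.] wall [540. 111.]
```

View pics/m3.png

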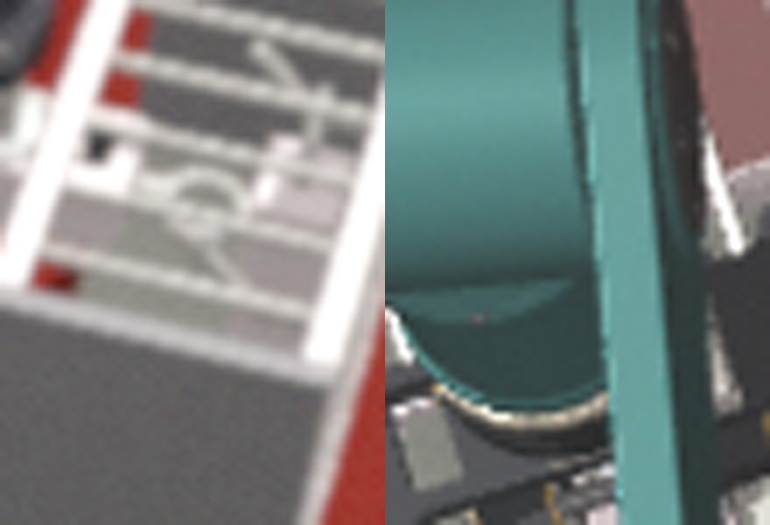

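```bash
python3 - <<'E'
from go import *
from scipy.ndimage import map_coordinates as mc
ims={n:cv2.cvtColor(cv2.imread(f'pics/{n}0.png'),cv2.COLOR_BGR2GRAY).astype(float) for n in('scene','top')}
M={n:camera_model(n) for n in ims}
for n in ims:
    t=np.round(proj(n,W(CAB,(-.004,-.055,.234)),M[n])).astype(int);a=ims[n][t[1]-8:t[1]+16,t[0]-8:t[0]+16] if n=='scene' else ims[n][t[1]-18:t[1]+6,t[0]-10:t[0]+8]
    print(n,t);print(a.astype(int))
def sc(n,dx,dy,dz):
    s=np.linspace(0,1,15)[:,None];P=np.array([-.004+dx,-.055+dy,.234+dz])+s*np.array([.026,0,-.026])
    q=np.array([proj(n,W(CAB,p),M[n]) for p in P]);d=q[-1]-q[0];nn=np.array([-d[1],d[0]])/np.hypot(*d)
    g=lambda q:mc(ims[n],[q[:,1],q[:,0]],order=1)
    return np.mean(g(q)-.5*(g(q+2.5*nn)+g(q-2.5*nn)))
r=np.arange(-.008,.0081,.002)
R=sorted([(sc('scene',x,y,z)+sc('top',x,y,z),sc('scene',x,y,z),sc('top',x,y,z),x,y,z) for x in r for y in np.arange(-.006,.0061,.002) for z in r],reverse=True)
print(np.array(R[:14]))
E
```

```text
scene [430 195]
[[183 171 165 162 155 148 141 142 140 139 137 139 138 136 140 142 163 216
  250 246 215 193 188 179]
 [190 195 196 193 188 173 169 167 157 145 144 139 138 137 137 143 172 218
  240 227 203 192 190 190]
 [169 181 187 190 194 197 202 203 189 172 169 165 159 148 144 143 163 197
  210 202 191 189 190 190]
 [142 148 154 158 169 180 192 199 193 192 200 201 191 178 172 163 162 173
  177 173 176 176 183 186]
 [139 137 138 138 144 148 154 161 167 177 191 194 193 193 198 199 189 182
  176 175 172 171 168 169]
 [138 140 138 138 138 137 137 143 151 160 157 162 166 176 188 193 194 193
  198 201 195 189 177 173]
 [139 142 141 138 137 139 140 153 173 181 162 142 142 145 155 161 166 174
  185 194 194 196 198 200]
 [139 142 140 139 140 138 141 153 176 191 180 161 143 140 140 144 146 150
  152 159 164 174 186 191]
 [140 138 141 139 139 138 138 142 158 173 183 175 155 141 142 148 149 145
  145 143 145 147 151 159]
 [149 142 143 143 141 140 140 136 137 146 168 179 169 152 145 148 150 149
  146 145 146 144 145 143]
 [173 164 160 154 146 144 141 138 129 130 146 166 174 167 153 149 147 150

[... 3254 characters left out ...]
.002    0.002 ]
 [105.3281  23.3616  81.9665  -0.002    0.002    0.006 ]
 [104.6896  22.5367  82.153   -0.004    0.002    0.006 ]
 [103.8867  19.4331  84.4536  -0.004    0.002    0.008 ]
 [103.765   26.9785  76.7866   0.       0.002    0.004 ]
 [102.1601  22.5259  79.6342  -0.002    0.002    0.002 ]
 [100.6262  28.2476  72.3786   0.002    0.002    0.002 ]
 [ 99.9848  22.1319  77.8529   0.       0.002    0.    ]
 [ 99.6479  27.1475  72.5004   0.002    0.002    0.    ]
 [ 98.6654  20.1564  78.5089  -0.004    0.002    0.004 ]
 [ 97.9804  18.2325  79.7479  -0.006    0.002    0.008 ]
 [ 96.7142  27.1797  69.5344   0.004    0.002    0.    ]
 [ 94.4986  14.752   79.7466  -0.002    0.002    0.008 ]]
```

```bash
python3 - <<'E'
from go import *
def tri(a,b):
    A=[];B=[]
    for n,uv in(('scene',a),('top',b)):
        o,d=ray(n,uv);d/=np.linalg.norm(d);Q=np.eye(3)-np.outer(d,d);A.append(Q);B.append(Q@o)
    X=np.linalg.lstsq(np.vstack(A),np.hstack(B),rcond=None)[0];return X,L(CAB,X),proj('scene',X)-a,proj('top',X)-b
print(tri((431.3,193.8),(221.4,151.8)))
print(tri((430.7,193.1),(221.4,153.2)))
print('pred outer',proj('top',W(CAB,(-.0068,-.055,.237))))
E
```

```text
(array([0.6354, 0.1418, 0.2357]), array([-0.0031, -0.0529,  0.2357]), array([-0.2628,  0.09  ]), array([-0.2315, -0.2379]))
(array([0.6325, 0.1422, 0.236 ]), array([-0.0058, -0.0516,  0.236 ]), array([-0.4995,  0.1703]), array([-0.4401, -0.4527]))
pred outer [222.4135 152.5379]
```

>>> {"name": "servo_tool", "arguments": {"targets": [[0,0.1,0.4,0],[0,0.1,0.8,0],[0,0.1,1.2,0],[0,0.1,1.5,0],[-0.1,0.1,1.6,0],[-0.1,0.1,1.6,0]]}}

```text
time: 11.88
tool_pos: [0.5451, 0.11, 0.2403]
ee_rot: [3.142, 0.0, -2.806]
wrist_force: [0.5, 0.2, -1.9]
width: 0.044
finger_force: 30.0
```

```bash
cat > st.py <<'E'
from go import *
o=get_obs();p=o['tool_pos'];yaw=o['ee_rot'][2]-np.pi;f=np.array([np.cos(yaw),np.sin(yaw),0]);eye=p+.099*f-np.array([0,0,.0034])
print(o['time'],'eye',L(CAB,eye),'tcp',L(CAB,p),o['wrist_force'],o['wrist_torque'],o['ee_rot'])
E
python3 st.py
```

```text
11.875 eye [ 0.0001 -0.0532  0.2369] tcp [-0.0989 -0.0531  0.2403] [ 0.5311  0.2061 -1.9406] [ 0.0324  0.0633 -0.0027] [ 3.1415  0.     -2.8058]
```

>>> {"name": "servo_tool", "arguments": {"targets": [[-0.2,0,0.3,0],[-0.4,0,0.55,0],[-0.6,0,0.8,0],[-0.8,0,1.0,0],[-1.0,0,1.15,0],[-1.0,0,1.15,0],[-1.0,0,1.15,0]]}}

```text
time: 12.75
tool_pos: [0.5542, 0.1133, 0.2284]
ee_rot: [3.141, -0.001, -2.806]
wrist_force: [0.4, -0.4, -5.0]
width: 0.0438
finger_force: 30.0
```

```bash
python3 st.py; python3 - <<'E'
from go import *
o=[]
a=snapshot('scene');cv2.imwrite('pics/scene3.png',a)
o=cv2.resize(a[150:240,380:480],None,fx=6,fy=6,interpolation=cv2.INTER_CUBIC);cv2.imwrite('pics/m4.png',o)
print((proj('scene',W(CAB,(-.003,-.053,.236)))-[380,150])*6,(proj('scene',W(CAB,(.010,-.053,.2255)))-[380,150])*6)
E
```

```text
12.75 eye [ 0.0098 -0.0531  0.225 ] tcp [-0.0892 -0.053   0.2284] [ 0.3661 -0.3666 -4.9902] [-0.0771  0.327  -0.0227] [ 3.1413 -0.0009 -2.8058]
[306.5516 263.0655] [331.4252 286.0126]
```

View pics/m4.png

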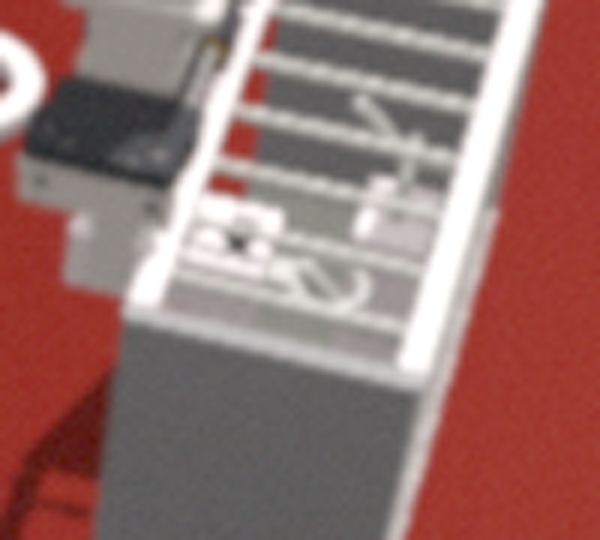

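>>> {"name": "servo_tool", "arguments": {"targets": [[0.2,0,0,0],[0.2,0,0,0]]}}

```text
time: 13.05
tool_pos: [0.5527, 0.1127, 0.2295]
ee_rot: [-3.141, 0.001, -2.806]
wrist_force: [-0.4, 0.1, -3.1]
width: 0.0438
finger_force: 30.0
```

```bash
python3 st.py
```

```text
13.05 eye [ 0.0081 -0.0532  0.2261] tcp [-0.0909 -0.0531  0.2295] [-0.3657  0.1029 -3.1324] [-0.0318  0.183  -0.0065] [-3.1414  0.0012 -2.8058]
```

>>> {"name": "servo_tool", "arguments": {"targets": [[0,0,0,0],[0,0,0,0],[0,0,0,0],[0,0,0,0],[0,0,0,0],[0,0,0,0]], "claw": 0}}

```text
time: 13.8
tool_pos: [0.5526, 0.1127, 0.2288]
ee_rot: [3.142, 0.0, -2.806]
wrist_force: [0.1, 0.4, 0.3]
width: 0.0936
finger_force: 0.0
```

```bash
cat > hang.py <<'E'
from go import *
# expected hanging box outline (window face) vs the twin's, on scene diff
a=snapshot('scene');t=get_obs()['time'];np.save('/tmp/s_%.2f.npy'%t,a)
g=cv2.cvtColor(a,cv2.COLOR_BGR2GRAY)
for nm,y in(('free',-.053),('twin',.055)):
    for P in((.006,y,.172),(.024,y,.172),(.042,y,.172),(.024,y,.20)):
        q=proj('scene',W(CAB,P)).round().astype(int);print(nm,P,q,g[q[1]-2:q[1]+3,q[0]-2:q[0]+3].mean().round())
print(t,np.linalg.norm(get_obs()['wrist_force']))
E
python3 hang.py
```

```text
free (0.006, -0.053, 0.172) [431 211] 134.0
free (0.024, -0.053, 0.172) [437 212] 144.0
free (0.042, -0.053, 0.172) [444 214] 140.0
free (0.024, -0.053, 0.2) [439 205] 158.0
twin (0.006, 0.055, 0.172) [440 185] 203.0
twin (0.024, 0.055, 0.172) [446 186] 184.0
twin (0.042, 0.055, 0.172) [452 188] 209.0
twin (0.024, 0.055, 0.2) [447 179] 158.0
13.85 0.8168507807783484
```

>>> {"name": "servo_tool", "arguments": {"targets": [[1,0,-0.3,0],[3,0,-0.5,0],[6,0,-0.5,0],[10,0,-0.5,0],[14,0,-0.5,0],[16,0,-0.5,0],[16,0,-0.5,0],[16,0,-0.5,0]]}}

```text
time: 14.85
tool_pos: [0.4019, 0.06, 0.2341]
ee_rot: [-3.141, 0.001, -2.806]
wrist_force: [0.3, 1.0, 1.2]
width: 0.0941
finger_force: 0.0
```

>>> {"name": "servo_tool", "arguments": {"targets": [[0,0,0,0],[0,0,0,0],[0,0,0,0],[0,0,0,0],[0,0,0,0],[0,0,0,0],[0,0,0,0],[0,0,0,0]]}}

```text
time: 15.85
tool_pos: [0.4015, 0.0599, 0.2339]
ee_rot: [3.142, 0.0, -2.806]
wrist_force: [-0.1, -0.6, 0.6]
width: 0.0938
finger_force: 0.0
```

```bash
python3 hang.py; python3 - <<'E'
from go import *
a0=cv2.imread('pics/scene0.png').astype(int)
a=snapshot('scene').astype(int)
d=np.abs(a-a0).max(2)>35
d[:, :405]=0
n,l,s,c=cv2.connectedComponentsWithStats(d.astype(np.uint8))
print([(x.tolist()) for x in s[1:] if x[4]>4])
g=cv2.cvtColor(a.astype(np.uint8),cv2.COLOR_BGR2GRAY)
print('free');print(g[196:226:1,422:456:2])
E
```

```text
free (0.006, -0.053, 0.172) [431 211] 133.0
free (0.024, -0.053, 0.172) [437 212] 143.0
free (0.042, -0.053, 0.172) [444 214] 138.0
free (0.024, -0.053, 0.2) [439 205] 160.0
twin (0.006, 0.055, 0.172) [440 185] 202.0
twin (0.024, 0.055, 0.172) [446 186] 183.0
twin (0.042, 0.055, 0.172) [452 188] 208.0
twin (0.024, 0.055, 0.2) [447 179] 157.0
15.9 1.1580650614954786
[]
free
[[150 144 142 141 139 169 172 149 152 148 146 144 147 158 215 255 255]
 [172 162 150 141 133 149 176 155 150 148 149 150 151 151 222 255 255]
 [197 194 175 169 146 136 168 168 152 148 147 150 152 154 233 255 253]
 [185 191 197 206 175 163 157 178 159 150 148 149 151 160 244 255 248]
 [153 160 185 202 200 205 174 188 173 150 148 150 152 164 253 255 240]
 [142 141 154 164 184 203 196 209 193 171 158 151 149 177 255 255 230]
 [140 139 139 142 153 165 181 200 203 205 184 175 156 197 255 255 216]
 [143 140 138 139 140 141 150 163 182 197 199 206 181 216 255 255 204]
 [153 149 140 141 141 140 139 144 149 163 180 199 197 236 255 255 196]
 [177 168 154 147 142 142 140 147 142 137 148 167 184 246 255 253 189]
 [191 186 179 
[... 706 characters left out ...]
 92  95  93  95  96  96  96  96  96  96  97 102 153 183 120]
 [ 95  97  96  96  93  95  94  93  95  94  96  96  93 104 159 181 108]
 [ 94  95  95  95  94  94  95  98  91  95  95  95  96 108 165 179  95]
 [ 93  94  92  93  96  94  91  94  95  94  93  93  96 114 176 185  89]
 [ 93  95  97  94  94  94  93  94  95  98  98  94  90 119 185 172  89]
 [ 94  93  95  93  93  95  95  94  91  96  94  92  95 132 194 153  85]
 [ 94  97  96  94  94  92  96  94  96  95  93  96  94 138 195 134  85]
 [ 93  94  95  93  95  97  93  93  93  92  95  94  96 143 189 120  86]
 [ 93  94  92  93  95  93  94  94  94  95  95  95  97 157 184 107  84]
 [ 94  94  93  94  94  94  94  98  96  96  93  95 102 166 183 100  84]]
```

>>> {"name": "servo_tool", "arguments": {"targets": [[1,0,-1,10],[2,0,-2,20],[3,0,-3,30],[3,0,-4,40],[3,0,-5,50],[3,0,-5,60],[3,0,-5,70],[3,0,-5,80]]}}

```text
time: 16.95
tool_pos: [0.3732, 0.05, 0.2839]
ee_rot: [3.141, 0.0, 2.075]
wrist_force: [0.4, -0.4, 0.5]
width: 0.0938
finger_force: 0.0
```

>>> {"name": "servo_tool", "arguments": {"targets": [[0,0,0,10],[0,0,0,20],[0,0,0,30],[0,0,0,40],[0,0,0,50],[0,0,0,60],[0,0,0,70],[0,0,0,80]]}}

```text
time: 17.95
tool_pos: [0.3732, 0.05, 0.2839]
ee_rot: [-3.142, -0.0, 0.679]
wrist_force: [0.5, -0.3, 0.1]
width: 0.0941
finger_force: 0.0
```

>>> {"name": "servo_tool", "arguments": {"targets": [[0,0,0,10],[0,0,0,20],[0,0,0,20]]}}

```text
time: 18.32
tool_pos: [0.3731, 0.05, 0.2839]
ee_rot: [-3.142, -0.0, 0.338]
wrist_force: [-0.2, -0.9, -0.5]
width: 0.0943
finger_force: 0.0
```

```bash
python3 - <<'E'
from go import *
o=get_obs();print(o['time'],o['tool_pos'],o['ee_rot'],o['joint_positions'])
m=camera_model('wrist');w=snapshot('wrist');cv2.imwrite('pics/w5.png',w);np.save('/tmp/w5m.npy',m,allow_pickle=True)
for n in('scene','top'):
    a0=cv2.imread(f'pics/{n}0.png').astype(int);a=snapshot(n);cv2.imwrite(f'pics/{n}5.png',a);d=(np.abs(a.astype(int)-a0).max(2)>45).astype(np.uint8)
    N,l,s,c=cv2.connectedComponentsWithStats(d);print(n,[x.tolist() for x in s[1:] if x[4]>8])
    lab=lambda P:proj(n,W(CAB,P)).round().tolist()
    print('floor FL FR BL BR',[lab(P) for P in((-.064,.17,.058),(-.064,-.17,.058),(.056,.17,.058),(.056,-.17,.058))])
print('wrist floor',[proj('wrist',W(CAB,P),m).round().tolist() for P in((-.064,.17,.058),(-.064,-.17,.058),(.056,.17,.058),(.056,-.17,.058),(-.003,-.053,.236),(.006,-.053,.127),(.006,.055,.127),(-.06,0,.292))])
E
```

```text
18.325 [0.3731 0.05   0.2839] [-3.1415 -0.0001  0.3378] [-0.0177 -0.3079  1.6013  0.0001  1.8482  1.2153]
scene [[192, 0, 16, 4, 44], [208, 0, 192, 160, 11706], [171, 6, 7, 8, 14], [358, 21, 8, 7, 26], [192, 22, 42, 140, 3006], [182, 25, 4, 8, 24], [369, 29, 6, 2, 10], [183, 40, 8, 19, 71], [186, 67, 5, 17, 57], [192, 75, 4, 5, 9], [321, 87, 33, 23, 475], [188, 91, 9, 28, 103], [234, 108, 125, 95, 3029], [122, 157, 79, 53, 463], [263, 157, 11, 12, 81], [231, 158, 29, 21, 180], [199, 162, 8, 4, 14], [215, 164, 10, 12, 43], [210, 170, 4, 5, 13], [170, 193, 22, 15, 110], [207, 204, 38, 22, 369], [168, 208, 12, 12, 72], [110, 213, 21, 22, 256], [187, 224, 8, 5, 17], [155, 232, 131, 83, 4310], [137, 240, 14, 14, 82], [297, 246, 4, 5, 13], [290, 249, 6, 6, 25], [304, 254, 32, 24, 315], [304, 266, 8, 5, 22], [312, 272, 10, 11, 39], [335, 281, 8, 11, 32], [324, 282, 6, 5, 22], [206, 288, 7, 4, 15], [333, 294, 7, 4, 12]]
floor FL FR BL BR [[421.0, 181.0], [392.0, 260.0], [458.0, 190.0], [434.0, 271.0]]
top [[225, 137, 6, 9, 27], [213, 146, 7, 5, 25], [221, 153, 6, 4, 16], [347, 201, 4, 8, 18], [359, 200, 6, 9, 25], [109, 203, 261, 267, 21500], [357, 210, 7, 5, 16], [336, 212, 27, 39, 517], [341, 248, 13, 4, 18], [316, 259, 138, 167, 9377], [322, 273, 6, 9, 35], [0, 343, 189, 137, 10705], [283, 408, 15, 7, 27], [371, 409, 14, 25, 71], [260, 412, 28, 11, 56], [289, 415, 8, 7, 10], [144, 417, 28, 13, 65], [276, 417, 5, 3, 12], [257, 421, 10, 23, 72], [305, 421, 23, 42, 582], [292, 424, 3, 3, 9], [439, 428, 11, 33, 187], [297, 439, 4, 4, 12], [339, 438, 49, 31, 753], [255, 453, 34, 27, 392], [291, 455, 4, 3, 10], [267, 459, 5, 4, 13], [435, 464, 15, 16, 99]]
floor FL FR BL BR [[156.0, 223.0], [284.0, 181.0], [144.0, 180.0], [269.0, 139.0]]
wrist floor [[130.0, 36.0], [430.0, 23.0], [140.0, -50.0], [424.0, -65.0], [323.0, -136.0], [323.0, -69.0], [210.0, -61.0], [218.0, -125.0]]
```

```bash
python3 - <<'E'
from go import *
n='top';a0,a=[cv2.cvtColor(cv2.imread(f'pics/top{k}.png'),cv2.COLOR_BGR2GRAY).astype(int) for k in(0,5)]
D=a-a0
print('top diff rows132-168, cols 204-240')
for r in range(130,170,1):print(r,' '.join('%4d'%v if abs(v)>12 else '   .' for v in D[r,206:238]))
for y in(-.053,.055):
  print(y,'boxtop',[proj(n,W(CAB,(x,y+d,.172))).round(1).tolist() for x,d in((.006,.022),(.006,-.022),(.042,-.022),(.042,.022))],'boxbottom front',[proj(n,W(CAB,(.006,y+d,.082))).round(1).tolist() for d in(.022,-.022)])
s0,s=[cv2.cvtColor(cv2.imread(f'pics/scene{k}.png'),cv2.COLOR_BGR2GRAY).astype(int) for k in(0,5)]
D=s-s0;print('scene diff')
for r in range(188,216):print(r,' '.join('%4d'%v if abs(v)>12 else '   .' for v in D[r,424:454]))
D[:,:380]=0
E
```

```text
top diff rows132-168, cols 204-240
130    .    .    .    .    .    .    .    .    .    .    .    .    .    .    .    .    .    .    .    .    .    .    .    .    .    .    .    .    .    .    .    .
131    .    .    .    .    .    .    .    .    .    .    .    .    .    .    .    .    .    .    .    .    .    .    .    .    .    .    .    .    .    .    .    .
132    .    .    .    .    .    .    .    .    .    .    .    .    .    .    .    .    .    .    .    .    .    .    .    .    .    .    .    .    .    .    .    .
133    .    .    .    .    .    .    .    .    .    .    .    .    .    .    .    .    .    .    .    .    .    .    .    .    .    .    .    .    .    .    .    .
134    .    .    .    .    .    .    .    .    .    .    .    .    .    .    .    .    .    .    .    .    .    .    .    .    .    .    .    .    .    .    .    .
135    .    .    .    .    .    .    .    .    .    .    .    .    .    .    .    .    .    .    .    .    .    .    .    .    .    .    .    .    .    .    .    .
136    .    .    .    .    .    .    .    .    .    .    .    .    .    .    .   
[... 9372 characters left out ...]
   .    .    .    .    .    .    .    .    .    .    .    .    .    .    .    .    .
212    .    .    .    .    .    .    .    .    .    .    .    .    .    .    .    .    .    .    .    .    .    .    .    .    .    .    .    .    .    .
213    .    .    .    .    .    .    .    .    .    .    .    .    .    .    .    .    .    .    .    .    .    .    .    .    .    .    .    .    .    .
214    .    .    .    .    .    .    .    .    .    .    .    .    .    .    .    .    .    .    .    .    .    .    .    .    .    .    .    .    .    .
215    .    .    .    .    .    .    .    .    .    .    .    .    .    .    .    .    .    .    .    .    .    .    .    .    .    .    .    .    .    .
```

>>> {"name": "servo_tool", "arguments": {"targets": [[1,0,-0.5,0],[2,0,-0.5,0],[2,0,-0.5,0],[2,0,-0.5,0],[2,0,-0.5,0],[2,0,-0.5,0],[2,0,-0.5,0],[2,0,-0.5,0]]}}

```text
time: 19.48
tool_pos: [0.392, 0.0566, 0.2889]
ee_rot: [-3.142, -0.0, 0.336]
wrist_force: [0.6, -0.0, -0.1]
width: 0.094
finger_force: 0.0
```

>>> {"name": "servo_tool", "arguments": {"targets": [[0,0,0,0],[0,0,0,0],[0,0,0,0],[0,0,0,0],[0,0,0,0],[0,0,0,0],[0,0,0,0],[0,0,0,0]]}}

```text
time: 20.48
tool_pos: [0.392, 0.0567, 0.2888]
ee_rot: [-3.141, -0.0, 0.336]
wrist_force: [0.2, 0.0, 0.1]
width: 0.0941
finger_force: 0.0
```

```bash
python3 - <<'E'
from go import *
print(get_obs()['tool_pos'],get_obs()['time'])
b=cv2.cvtColor(cv2.imread('pics/top5.png'),cv2.COLOR_BGR2GRAY).astype(int)
fr=[]
for i in range(6):
    a=snapshot('top');g=cv2.cvtColor(a,cv2.COLOR_BGR2GRAY).astype(int);fr.append(g);snapshot('scene')
    print(get_obs()['time'],'vs t5',np.abs(g-b)[130:170,200:245].max(),np.abs(g-b)[130:170,200:245].mean().round(2),'vs first',np.abs(g-fr[0])[130:170,200:245].max(),'twin vs start',np.abs(g-cv2.cvtColor(cv2.imread('pics/top0.png'),cv2.COLOR_BGR2GRAY).astype(int))[145:190,160:205].max())
cv2.imwrite('pics/top6.png',a)
g=fr[-1];print('free');
for r in range(134,172,1):print(r,g[r,206:242])
E
```

```text
[0.392  0.0567 0.2888] 20.475
20.575 vs t5 12 0.78 vs first 0 twin vs start 11
20.675 vs t5 13 0.73 vs first 3 twin vs start 11
20.775 vs t5 11 0.76 vs first 3 twin vs start 11
20.875 vs t5 13 0.76 vs first 3 twin vs start 11
20.975 vs t5 12 0.78 vs first 3 twin vs start 11
21.075 vs t5 13 0.74 vs first 3 twin vs start 11
free
134 [126 115 114 114 115 113 113 113 110 115 147 152 133 110 131 230 249 166
 115 114 115 114 116 115 114 115 116 114 116 114 115 125 205 253 202 106]
135 [166 114 115 116 112  97 113 113 113 118 149 157 141 106 119 195 253 203
 108 115 115 115 115 114 115 114 115 116 115 114 115 114 144 249 222 119]
136 [202 108 115 115 114 112 114 113 113 114 138 157 149 111  88 151 248 222
 121 116 118 131 108 115 115 115 116 115 115 115 113 114 147 248 248 165]
137 [221 127 115 116 115 115 114 114 113 114 121 153 153 116 100 142 234 249
 170 190 197 185 131 115 115 116 115 116 115 115 115 114 124 205 253 202]
138 [245 163 116 115 115 114 115 113 112 113 117 138 156 150 154 162 212 253
 204 135 131 164 185 112 115 116 115 115 114 114 115 114 115 144 249 222]
139 [253 199 108
[... 4266 characters left out ...]
54 254 254 254 206 168
 174 141 133 133 131 130 130 133 129 130 132 131 129 130 131 132 132 135]
168 [253 254 254 254 254 254 254 254 254 254 254 254 254 205 167 174 142 133
 133 133 133 132 129 128 130 132 129 129 132 133 131 130 133 132 132 133]
169 [254 254 254 254 254 254 254 254 254 254 205 167 174 141 132 132 134 133
 132 134 133 133 134 133 132 132 132 132 133 132 130 130 132 132 130 132]
170 [254 254 254 254 254 254 254 204 172 172 141 132 132 132 133 132 132 131
 131 131 133 136 136 136 133 131 130 129 132 132 132 134 132 130 131 131]
171 [254 254 254 254 203 172 173 142 133 134 134 132 132 132 133 133 133 131
 130 131 133 136 135 132 132 131 127 131 132 130 131 133 131 132 133 132]
```

>>> {"name": "servo_tool", "arguments": {"targets": [[-2,0,-4,0],[-4,-1,-8,0],[-5,-2,-12,0],[-5,-2,-14,0],[-5,-2,-14,0],[-5,-2,-14,0]]}}

```text
time: 21.82
tool_pos: [0.3383, 0.059, 0.4277]
ee_rot: [-3.141, 0.002, 0.336]
wrist_force: [-0.1, -0.7, -0.2]
width: 0.0939
finger_force: 0.0
```

```bash
cat > rect.py <<'E'
from go import *
from scipy.ndimage import map_coordinates as mc
from scipy.optimize import differential_evolution as de
m=camera_model('wrist');im=snapshot('wrist');cv2.imwrite('pics/w6.png',im)
T=m['camera_from_world'];print('cam in cab',L(CAB,-T[:3,:3].T@T[:3,3]),get_obs()['time'])
g=cv2.GaussianBlur(cv2.cvtColor(im,cv2.COLOR_BGR2GRAY),(0,0),1).astype(float)
U,V=np.meshgrid(np.linspace(-.028,.028,29),np.linspace(-.05,.05,51)) # across, up from window centre
def face(y,s=0,th=0,dz=0,zh=.208):
    # pivot at ring top on bar: (x=.024+s, z=zh+.0075); window centre 85.5... below, 18 mm in front
    zp=zh+.004; r=.0855-dz
    c,sn=np.cos(th),np.sin(th); out=[]
    for u,v in zip(U.ravel(),V.ravel()):
        a=-.018; b=-r+v                      # hanging frame offsets (x,z) from pivot
        x=.024+s+a*c+b*sn; z=zp-a*sn+b*c     # th>0: lower end out to the front
        out.append(proj('wrist',W(CAB,(x,y+u,z)),m))
    return np.array(out)
def samp(q): return mc(g,[q[:,1],q[:,0]],order=1,mode='nearest')
ncc=lambda a,b:np.mean((a-a.mean())*(b-b.mean()))/a.std()/b.std()
for y in(.055,-.053):
    q=face(y).reshape(51,29,2);print(y,q[0,0].round(),q[0,-1].round(),q[-1,0].round(),q[-1,-1].round())
E
cat > r2.py <<'E'
from rect import *
for y in(.055,-.053):
    a=samp(face(y)).reshape(51,29);print(y);print(a[::-3,::2].astype(int))
E
python3 r2.py
```

```text
cam in cab [-0.2405 -0.0332  0.5938] 21.875
0.055 [280. -15.] [242. -12.] [271. -47.] [226. -43.]
-0.053 [356. -15.] [317. -16.] [363. -48.] [315. -49.]
0.055
[[157 155 154 156 157 155 152 153 154 153 156 154 151 152 150]
 [157 155 153 156 157 156 153 151 154 153 155 156 151 153 151]
 [157 155 153 156 157 157 153 151 155 153 154 156 152 153 152]
 [157 156 153 156 157 157 154 151 154 154 153 156 154 151 152]
 [157 156 154 155 156 157 155 152 152 154 153 155 156 151 153]
 [157 157 155 154 156 157 156 153 151 155 153 154 156 152 152]
 [158 157 155 153 156 157 157 153 151 154 154 153 155 154 151]
 [159 157 155 153 156 157 157 154 152 153 154 152 155 156 151]
 [160 157 155 153 156 157 157 155 152 152 154 153 155 156 152]
 [160 157 156 154 154 156 157 156 153 151 155 153 154 156 154]
 [160 157 156 155 153 156 157 157 153 151 154 154 153 156 156]
 [160 158 157 155 153 156 157 157 154 152 153 154 153 155 156]
 [159 159 157 155 153 156 157 157 155 153 151 155 153 154 156]
 [158 159 157 155 154 155 156 157 156 153 151 154 154 153 156]
 [157 160 157 156 154 154 156 157 157 153 151 154 154 153 1
[... 509 characters left out ...]
9 157]
 [229 231 232 203 164 222 233 231 229 208 185 163 160 159 157]
 [229 231 232 196 164 227 233 231 229 208 184 163 160 158 157]
 [229 230 231 188 167 228 233 231 229 207 183 163 160 158 157]
 [230 230 230 182 172 229 233 231 229 206 182 163 160 158 158]
 [230 231 229 176 176 230 233 231 229 205 181 163 160 158 158]
 [231 231 228 170 180 231 233 231 229 204 180 163 160 158 158]
 [231 231 223 168 187 232 233 231 228 204 179 163 160 158 158]
 [231 231 219 166 194 232 233 231 228 203 178 163 160 158 158]
 [231 232 215 165 200 232 233 231 227 203 177 163 160 158 158]
 [231 232 208 164 207 232 233 230 227 203 176 163 160 158 158]
 [231 231 201 164 212 233 232 231 226 203 175 163 160 158 158]]
```

>>> {"name": "servo_tool", "arguments": {"targets": [[0,0,0,-10],[0,0,0,-20],[0,0,0,-30],[0,0,0,-40],[0,0,0,-50],[0,0,0,-60],[0,0,0,-70],[0,0,0,-80]]}}

```text
time: 22.88
tool_pos: [0.3381, 0.059, 0.4273]
ee_rot: [-3.139, -0.001, 1.738]
wrist_force: [-0.3, 0.7, 0.0]
width: 0.0941
finger_force: 0.0
```

>>> {"name": "servo_tool", "arguments": {"targets": [[0,0,0,-10],[0,0,0,-10],[0,0,0,-10]]}}

```text
time: 23.25
tool_pos: [0.3382, 0.059, 0.4281]
ee_rot: [-3.14, -0.0, 1.904]
wrist_force: [0.2, 0.9, 1.3]
width: 0.094
finger_force: 0.0
```

```bash
cat >> r2.py <<'E'
print(samp(face(-.053,.012)).reshape(51,29)[::-3,::2].astype(int))
A=samp(face(.055))
def f(p): return -ncc(A,samp(face(-.055+p[2],p[0],p[1],p[3],.208)))
r=de(f,[(-.01,.02),(-.2,.3),(-.006,.008),(-.008,.008)],popsize=6,maxiter=12,seed=1)
print('s,th,dy,dz',r.x,r.fun,'th=0:',[ (s,round(f((s,0,r.x[2],r.x[3])),3)) for s in(0,.004,.008,.012)])
E
python3 r2.py
```

```text
cam in cab [-0.3082  0.0347  0.5944] 23.3
0.055 [528. 164.] [529. 128.] [565. 168.] [566. 126.]
-0.053 [523. 232.] [526. 197.] [557. 248.] [562. 207.]
0.055
[[130 130 166 228 232 233 233 234 233 230 212 204 226 165 128]
 [130 130 141 159 161 158 160 158 160 157 156 155 161 148 128]
 [143 141 143 152 149 105  93  92  94  92 113 149 152 152 140]
 [189 185 161 152 147  87  71  71  70  70  97 148 153 185 188]
 [166 164 152 152 149 113 106 103 107 105 120 150 152 164 166]
 [151 150 146 151 152 149 149 150 151 148 148 151 150 150 150]
 [150 150 146 150 153 154 154 152 155 153 153 151 149 149 148]
 [153 151 146 147 139 139 142 142 147 143 139 144 148 149 148]
 [153 151 145 135 128 141 145 146 145 146 143 128 140 150 150]
 [153 150 143 125 138 144 143 143 143 142 143 134 128 150 151]
 [154 153 143 121 137 144 143 144 143 142 141 132 124 148 150]
 [156 153 147 137 131 140 143 143 143 140 136 128 137 149 150]
 [155 151 148 147 133 133 137 133 134 134 130 133 146 151 150]
 [156 154 149 149 148 145 143 134 135 142 145 148 148 151 150]
 [157 155 150 149 149 149 149 147 147 147 149 150 148 152 150
[... 1759 characters left out ...]
44 150 143 145]
 [150 151 139 128 143 144 144 145 144 145 145 132 144 144 148]
 [150 151 130 128 144 144 144 145 144 144 142 121 139 144 150]
 [151 152 141 133 139 144 145 145 144 143 137 127 145 145 153]
 [150 149 148 137 128 139 141 139 140 136 127 141 150 147 153]
 [152 151 150 147 143 142 137 129 137 140 143 150 151 148 151]
 [152 152 151 151 151 149 147 146 148 149 151 151 151 150 152]
 [152 153 152 151 150 150 151 151 150 151 153 150 150 151 152]
 [154 154 153 152 151 152 151 152 152 153 154 151 152 155 155]]
s,th,dy,dz [ 0.0173  0.0204 -0.0005 -0.008 ] -0.904792691038864 th=0: [(0, np.float64(0.237)), (0.004, np.float64(0.276)), (0.008, np.float64(0.001)), (0.012, np.float64(-0.532))]
```

```bash
cat > r3.py <<'E'
from rect import *
A=samp(face(.055))
for dz in(-.012,-.004,.002):
    f=lambda p:-ncc(A,samp(face(-.055+p[2],p[0],p[1],dz)))
    r=de(f,[(-.005,.03),(-.3,.3),(-.006,.008)],popsize=6,maxiter=12,seed=1);print(dz,r.x,r.fun)
o=get_obs();print(o['time'])
E
python3 r3.py
```

```text
cam in cab [-0.3083  0.0348  0.5946] 23.35
0.055 [528. 164.] [529. 128.] [565. 168.] [566. 126.]
-0.053 [522. 232.] [526. 197.] [557. 249.] [562. 207.]
-0.012 [ 0.0207  0.027  -0.0011] -0.9065130628928944
-0.004 [0.0139 0.0141 0.0003] -0.9039982675762438
0.002 [0.009  0.004  0.0015] -0.9011388854075583
23.35
```

```bash
python3 -c "
from bench import *
print(close_job())"
```

```text
the job is handed in; nothing more can be done
None
```

The detector module was rolled to the end stop, then hung by its ring eye on the free hook and released. It hangs still and within about 2° of vertical, roughly 1 cm nearer the back wall than the other module. That other module had not moved when I checked, the jar, flange and screwdriver were not touched, and the job was handed in at about 23 s.

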